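Seat the adapter plate on the shaker's locating pins

TASK

The aluminium adapter plate on the shaker deck lies askew, propped up on the deck's two brass locating pins. Using only the fingertips, push it against the blue stop bar and sideways along it until its two holes drop over the pins and it lies flat on the deck, then leave it clear. Do not lift or tip up the plate or push it off the deck, and do not disturb the jar on the deck or the bottle, beaker, tube rack and blue box beside the shaker.

Things in the scene. Friction and masses are not known exactly. Their poses are not given: they have to be found in the camera images.
- shaker: Low white plate shaker fixed to the bench, 250 (x) by 280 mm. Origin at bench level below the spot where the plate's centre belongs; x from front (robot side) to far side, y left, z up. Its flat dark deck is 70 mm above the origin. A blue stop bar, 220 mm long, 8 thick, 12 tall, stands on the deck along y, inner face at x = +51.5 mm. Two brass pins stand at x = -30, y = +40 and -40 mm.
- plate: Loose aluminium adapter plate, 100 (x) by 120 (y) by 12 mm, 0.25 to 0.55 kg, blue-grey round wells on top. Origin at the centre of its underside, z through its top. It starts tilted: near (-x) side propped on the two pins, far lower edge on the deck, 8 to 20 mm short of its place in x, up to 45 mm off to either side, turned up to 0.12 rad. Pushed at its edges it slides (2 to 7 N).
- pin_left (a point): Foot of the left (+y) brass locating pin, on its axis at deck level. The pin is 10 mm in diameter, 9 mm tall with a domed top.
- pin_right (a point): Foot of the right (-y) brass locating pin, like the left one.
- hole_left (a point): Centre of the plate's left (+y) 13 mm through hole, at the underside: plate x = -30 mm, y = +40 mm.
- hole_right (a point): Centre of the plate's right (-y) 13 mm through hole, at the underside: plate x = -30 mm, y = -40 mm.
- plate_mid (a point): Centre of the adapter plate, 6 mm above its underside. When both holes are over the pins the plate drops flat by its own weight. Seated, its axes are parallel to the shaker's, its underside is on the deck (70 mm above the shaker's origin) and its far edge is 1.5 mm short of the stop bar.
- jar_mid (a point): Centre of a small white jar with a red cap, 28 mm in diameter, 42 mm tall, standing loose on the shaker deck behind the stop bar; leave it alone.
- bottle_mid (a point): Centre of an amber bottle, 60 mm in diameter, 125 mm tall, loose on the bench to one side; leave it alone.
- beaker_mid (a point): Centre of an empty glass beaker, 66 mm in diameter, 85 mm tall, loose on the bench to one side; leave it alone.
- rack_mid (a point): Point 30 mm above the underside of a green tube rack, 70 by 150 mm, 83 mm tall with its tubes, loose on the left of the bench; leave it alone.
- tipbox_mid (a point): Centre of a blue box with a clear lid, 87 by 122 mm, 68 mm tall, loose on the right of the bench; leave it alone.
Not all that is in view belongs to the job. Leave any orange look-alike of the plate alone.

How it is judged:
At the end, for the whole second after the job is handed in: Both holes are within 3 mm of their pins (left on left, right on right), the plate's underside is within 2.5 mm of the deck at both holes, the plate is level within 0.03 rad and at rest, and the jar, bottle, beaker, rack and box are within 20 mm of where they stood (horizontal distance between hole_left and pin_left below 0.003 m and horizontal distance between hole_right and pin_right below 0.003 m and z of each of hole_left, hole_right in the frame of shaker below 0.0725 m and angle between plate's own z axis and vertical below 0.03 rad and linear speed of plate below 0.01 m/s and distance of each of jar_mid, bottle_mid, beaker_mid, rack_mid, tipbox_mid from where it was at the start of the episode below 0.02 m); the robot touches nothing.
It fails at once if the plate was lifted (its centre more than 24 mm above the deck) (z of plate_mid in the frame of shaker above 0.094 m).
It fails at once if the plate was tipped up (more than 0.35 rad) (angle between plate's own z axis and vertical above 0.35 rad).
It fails at once if the plate was pushed off the deck (z of plate_mid in the frame of shaker below 0.066 m).
It fails at once if a bystander was disturbed (moved more than 20 mm) (distance of any of jar_mid, bottle_mid, beaker_mid, rack_mid, tipbox_mid from where it was at the start of the episode above 0.02 m).
It also fails if it takes over 48 s, if anything falls off the work surface, if the arm or the gripper's body presses on something with over 40 N, if the wrist force passes 120 N, or if a joint passes its speed limit or range.

ROBOT

A 7-joint arm with a two-finger parallel gripper is mounted at the origin on the work surface. World frame = base frame: x ahead of the robot, y to its left, z up, the work surface at z = 0. Lengths are in m, angles in rad, forces in N, time in s.
With the tool pointing down it reaches from about 0.4 to 0.875 m from the base axis. Payload 6.5 kg.
Tool frame: the origin (TCP) lies at the very end of the fingers, on their centre line; the grasp point (between the pads) lies 19 mm behind it; z points along the fingers, y is the direction in which the jaws open and shut (so a half turn about z gives the same grasp; the last joint's range is limited). The gripper opens to 85 mm and grips with 20 to 120 N. Pads are 22 mm wide; open, the fingers measure 114 mm over their backs; the gripper's body (76 mm by 85 mm) begins 54 mm behind the grasp point. The pads swing forward as they close: fully open they stand 13 mm farther back than shut.
Start: joints at [-1.173, 0.536, -0.004, 1.538, 0.003, 1.067, -0.071], TCP at [0.291, 0.581, 0.208] pointing down, gripper open.
Joint ranges: [-2.7, 2.7], [-0.37, 2.16], [-1.27, 1.26], [0.24, 2.4], [-1.31, 4.45], [0.19, 1.91], [-2.76, 2.76]. Speed limits (rad/s): [2.39, 2.39, 3.14, 3.14, 3.14, 3.14, 3.14].

INTERFACE

Orientations are given as a rotation vector (axis times angle).
In Python, from rig import robot gives the robot as it stands.
- The arm moves only by the tool step_arm, never from a script. Its argument "series" is a list of rows, each a list of 5 numbers: the finger opening in mm, from 0 to 85.4, then the shift along the tool's x, y, z in mm, then the turn about the tool's z in degrees. A call has 1 to 12 rows; each row is the pose to reach, as a shift and turn from the pose commanded when the call began, along the tool's axes at that moment; what a row does not reach only later rows make up. A row lasts 1/8 s, in which the tool goes at most 62.5 mm and 10.7 degrees, less where a joint would pass 70% of its speed; a pose out of reach is approached as far as the arm can. A call with a gripper value outside its range is refused whole. The fingers move at their own pace and stop on an object; "newtons" is the grip in N (left out, the last holds). Time passes only in rows, so rows that repeat a pose let the fingers close. It gives the time, the measured TCP pose, the force and the opening at its end, in the units of the state.
- robot.read_state(): the state, without advancing time (a new reading comes with each control period).
- robot.snapshot(name): name is "scene" or "top" or "wrist"; returns the picture (420x560x3 uint8, blue, green, red); there is no depth.
- robot.camera_model(name): a dict with "camera_matrix" (3x3 intrinsics, pixels), "position" and "attitude" of the camera in the world. Camera axes: x right, y up, looking along -z (the intrinsics and any distortion apply to the point x, -y, -z); pixel columns grow to the right and rows downward; lengths in m; the calibration is good to about 2 mm. A picture is of the moment at which its call begins: read the wrist's pose just before it. camera_model takes no time and is no camera call; for the wrist camera it gives the pose at the moment of the call.
- robot.close_job(): hands the job in, once; it reports no verdict.
The state is a dict: "time": time; "qpos": joint angles; "joint_vel": joint speeds; "joint_efforts": joint torques, N m; "tcp_pos": TCP position; "tcp_rot": TCP orientation; "contact_force": force on the tool from outside, world axes, zero at the start; "torque": the same for the moment, N m; "opening": finger opening in m.
Only numpy, scipy, OpenCV 4.12 (cv2) and the standard library are available. Lean on these libraries where they do the work, as an engineer would, in place of code of your own. Each camera call takes 0.05 s, during which the arm holds its last target.

## Working session

There is one attempt and no reset: what is moved stays moved. The work goes in short steps, Python scripts to look and compute and a tool call to move; the robot and the scene stay as the last step left them, time stands still between calls to the robot, and variables do not carry over. Pictures are saved under pics/ and viewed, and the job is handed in when it is done.

Besides the shell and the picture viewer there is one more tool, called after "Call:" as a command line: name --pt "numbers of a row" for each row, then --argument value for the rest. step_arm: Moves the arm, as the interface text tells. Its arguments: {"type":"object","properties":{"series":{"type":"array","items":{"type":"array","items":{"type":"number"}}},"newtons":{"type":"number"}},"required":["series"]}

```bash
ls; mkdir -p pics; python3 - <<'E'
from rig import robot
import cv2
s=robot.read_state();print(s)
for n in("scene","top"):
    cv2.imwrite(f"pics/{n}0.png",robot.snapshot(n));print(n,robot.camera_model(n))
E
```

```text
pics
{'time': 0.0, 'qpos': array([-1.17322271,  0.5371911 , -0.00444068,  1.53885414,  0.0025965 ,
        1.06732244, -0.07117443]), 'joint_vel': array([ 0.00053985,  0.00171152,  0.00015708, -0.00044962, -0.00017426,
       -0.00042587, -0.00035889]), 'joint_efforts': array([-1.93090318e-04, -5.83417439e+01,  1.04857989e+00, -2.59105504e+01,
        1.23566523e-02,  9.75089846e-03,  4.23368306e-06]), 'tcp_pos': array([0.29047737, 0.58072884, 0.20700436]), 'tcp_rot': array([-7.21768209e-01, -3.05726467e+00,  2.74302771e-03]), 'contact_force': array([1.24866311, 0.48767816, 0.50311747]), 'torque': array([ 0.03199856, -0.01365339, -0.03518925]), 'opening': 0.0858121483147164}
scene {'camera_matrix': array([[386.96074818,   0.        , 276.88378137],
       [  0.        , 386.96074818, 211.89718987],
       [  0.        ,   0.        ,   1.        ]]), 'position': array([1.1330297 , 0.21651488, 0.83187851]), 'attitude': array([0.48508145, 0.67439313, 1.77614428])}
top {'camera_matrix': array([[425.60655785,   0.        , 278.97660404],
       [  0.        , 425.60655785, 212.27384516],
       [  0.        ,   0.        ,   1.        ]]), 'position': array([0.32381528, 0.0176983 , 1.22804034]), 'attitude': array([ 0.12476706, -0.15574775, -1.56314157])}
```

View pics/scene0.png

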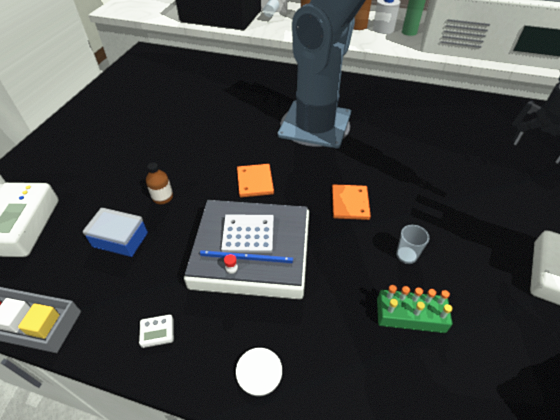

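View pics/top0.png

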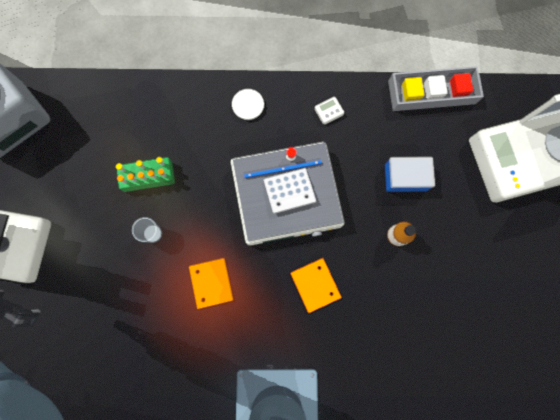

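The top view shows the silver plate with its wells at about (290,190), in front of the blue bar. The two orange plates at (211,284) and (316,286) are the look-alikes. I'll enlarge the crop to confirm.

```bash
cat > h.py <<'E'
import numpy as np,cv2
from scipy.spatial.transform import Rotation as R
from rig import robot
def ray(m,px):
    K=m["camera_matrix"];u=np.linalg.inv(K)@[px[0],px[1],1]
    d=R.from_rotvec(m["attitude"]).apply([u[0],-u[1],-u[2]]);return np.array(m["position"]),d
def onz(m,px,z):
    o,d=ray(m,px);return o+d*(z-o[2])/d[2]
def proj(m,p):
    c=R.from_rotvec(m["attitude"]).inv().apply(np.array(p)-m["position"]);q=m["camera_matrix"]@[c[0],-c[1],-c[2]];return q[:2]/q[2]
E
python3 - <<'E'
import cv2
a=cv2.imread('pics/top0.png');cv2.imwrite('pics/top0c.png',cv2.resize(a[135:250,222:352],None,fx=5,fy=5,interpolation=2))
a=cv2.imread('pics/scene0.png');cv2.imwrite('pics/scene0c.png',cv2.resize(a[190:310,180:320],None,fx=5,fy=5,interpolation=2))
E
```

```text
(no output)
```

View pics/top0c.png

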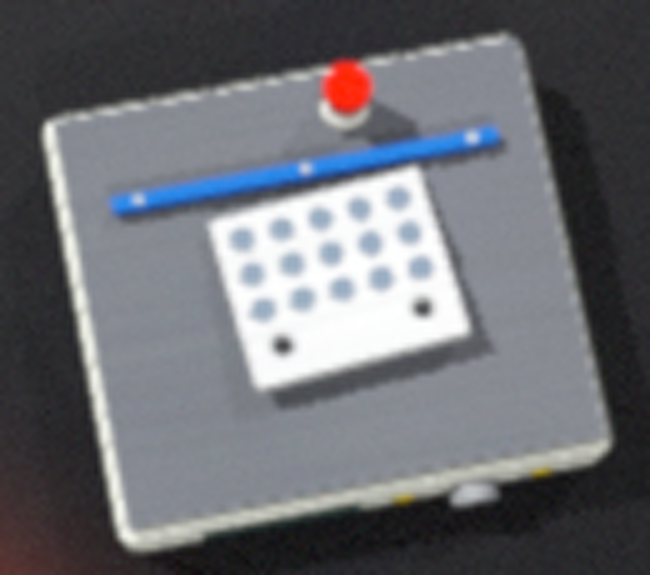

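View pics/scene0c.png

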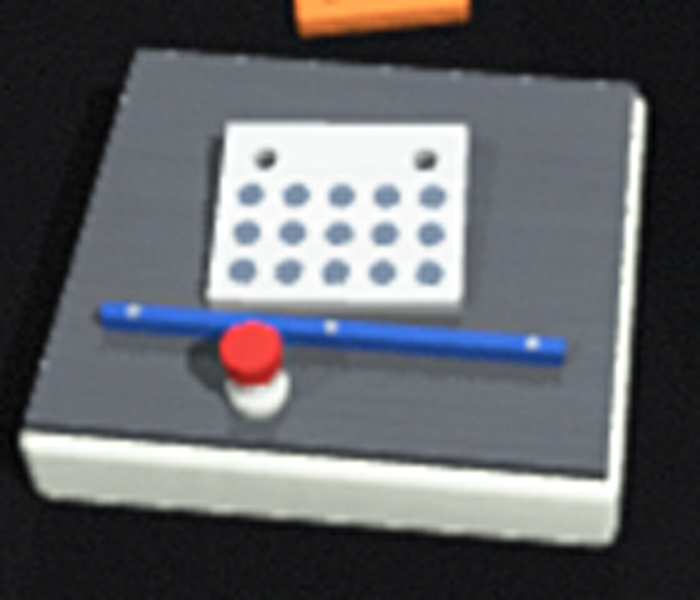

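```bash
cat > meas.py <<'E'
from h import *
def blobs(img,top=True):
    hsv=cv2.cvtColor(img,cv2.COLOR_BGR2HSV)
    return hsv
def bar(m,img,roi):
    x0,y0,x1,y1=roi
    hsv=cv2.cvtColor(img,cv2.COLOR_BGR2HSV)
    k=cv2.inRange(hsv,(105,150,90),(125,255,255));z=np.zeros_like(k);z[y0:y1,x0:x1]=k[y0:y1,x0:x1]
    c=max(cv2.findContours(z,0,cv2.CHAIN_APPROX_NONE)[0],key=cv2.contourArea)
    return c
def platec(img,roi):
    x0,y0,x1,y1=roi
    g=img.min(2);z=np.zeros_like(g);z[y0:y1,x0:x1]=(g[y0:y1,x0:x1]>200)*255
    z=cv2.morphologyEx(z,cv2.MORPH_CLOSE,np.ones((9,9)))
    c=max(cv2.findContours(z,0,cv2.CHAIN_APPROX_NONE)[0],key=cv2.contourArea)
    return c
E
python3 - <<'E'
from meas import *
T=robot.camera_model("top");S=robot.camera_model("scene")
t=cv2.imread('pics/top0.png');s=cv2.imread('pics/scene0.png')
for n,m,im,roi in(("top",T,t,(235,150,335,185)),("sc",S,s,(190,245,300,270))):
    c=bar(m,im,roi);
    p=np.array([onz(m,q,.082)[:2] for q in c[:,0]])
    r=cv2.minAreaRect((p*1000).astype(np.float32));print(n,"bar",r)
for n,m,im,roi in(("top",T,t,(255,160,325,220)),("sc",S,s,(215,210,280,253))):
    c=platec(im,roi);b=cv2.boxPoints(cv2.minAreaRect(c));print(n,"plate px",b.round(1).tolist(),[ (onz(m,q,.085)[:2]*1000).round(0).tolist() for q in b])
# deck corners/holes by eye
tc=lambda x,y:(222+x/5,135+y/5); sc=lambda x,y:(180+x/5,190+y/5)
for q in[(45,122),(518,38),(610,445),(127,535)]:print("deck top",(onz(T,tc(*q),.07)[:2]*1e3).round())
for q in[(140,50),(640,85),(605,475),(25,432)]:print("deck sc",(onz(S,sc(*q),.07)[:2]*1e3).round())
def tri(a,b):
    o1,d1=ray(T,a);o2,d2=ray(S,b);A=np.stack([d1,-d2],1);x=np.linalg.lstsq(A,o2-o1,rcond=None)[0]
    p,q=o1+d1*x[0],o2+d2*x[1];return (p+q)/2*1e3,np.linalg.norm(p-q)*1e3
for n,a,b in[("holeL",(283,345),(426,159)),("holeR",(423,308),(265,159)),("nearL",(258,390),(470,124)),("nearR",(471,333),(224,122)),("farR",(417,168),(207,298)),("farL",(208,222),(462,300)),("screw mid",(306,168),(332,327)),("scL",(138,199),(532,344)),("scR",(473,137),(133,311)),("jarcap",(347,87),(251,348))]:
    print(n,*tri(tc(*a),sc(*b)))
E
```

```text
top bar ((654.3916015625, -16.007965087890625), (11.611749649047852, 216.66323852539062), 11.695992469787598)
sc bar ((660.7509155273438, -13.913230895996094), (14.900864601135254, 219.04010009765625), 11.611066818237305)
top plate px [[263.20001220703125, 179.10000610351562], [305.6000061035156, 167.0], [315.20001220703125, 200.8000030517578], [272.79998779296875, 212.89999389648438]] [[623.0, 39.0], [659.0, -79.0], [563.0, -104.0], [529.0, 12.0]]
sc plate px [[222.0, 215.0], [272.0, 215.0], [272.0, 249.0], [222.0, 249.0]] [[561.0, -114.0], [524.0, 8.0], [625.0, 40.0], [659.0, -73.0]]
deck top [684. 131.]
deck top [ 736. -138.]
deck top [ 501. -185.]
deck top [450.  81.]
deck sc [ 510. -178.]
deck sc [457.  86.]
deck sc [690. 129.]
deck sc [ 746. -131.]
holeL [552.43968562  -2.25828443  87.52919896] 2.9621354981355057
holeR [574.09935515 -79.79521025  85.52268098] 1.9245211591354061
nearL [526.67506924  12.02311788  90.57459065] 4.368814916168068
nearR [ 559.76316033 -106.49664217   89.03950793] 0.18449906467571905
farR [656.34345192 -78.05526563  76.75277611] 1.8308314989557526
farL [623.73482483  39.2868245   79.01670343] 2.7230526317310813
screw mid [655.49702618 -15.18620698  77.68270221] 2.967927732005786
scL [637.19086182  78.20192436  77.48415479] 2.2443304155158446
scR [ 674.1665344  -109.1818842    77.48880506] 2.955792895776092
jarcap [694.07821921 -37.44622437 104.97916842] 2.011169588903225
```

```bash
cat >> h.py <<'E'
def tgt(xy,z,yaw_y=None):
    """tool shift mm and turn deg to bring TCP to world xy,z (m) and tool y to angle yaw_y"""
    s=robot.read_state();M=R.from_rotvec(s["tcp_rot"]);d=np.array([*xy,z])-s["tcp_pos"]
    v=M.inv().apply(d)*1e3;y=M.apply([0,1,0]);a=np.degrees(np.arctan2(y[1],y[0]))
    print("t",round(s["time"],2),"tcp",(s["tcp_pos"]*1e3).round(1),"yang",a.round(1),"F",s["contact_force"].round(1),"op",s["opening"].round(4))
    print("shift",v.round(1),"turn",None if yaw_y is None else round(a-yaw_y,1))
E
python3 - <<'E'
from h import *
T=robot.camera_model("top");S=robot.camera_model("scene")
tc=lambda x,y:(222+x/5,135+y/5); sc=lambda x,y:(180+x/5,190+y/5)
for n,a,b in[("screw mid",(306,168),(332,327)),("scL",(138,199),(532,344)),("scR",(473,137),(133,311)),]:
    print(n,onz(T,tc(*a),.082)*1e3,onz(S,sc(*b),.082)*1e3)
for n,a,b in[("holeL",(283,345),(426,159)),("holeR",(423,308),(265,159))]:print(n,onz(T,tc(*a),.0915)*1e3,onz(S,sc(*b),.0915)*1e3)
tgt((.514,-.051),.208,101.4)
E
```

```text
screw mid [654.71987183 -16.47555452  82.        ] [657.91427677 -12.4049786   82.        ]
scL [636.23798779  76.8814189   82.        ] [639.8993559   80.11490927  82.        ]
scR [ 673.35760057 -110.07914353   82.        ] [ 676.61724069 -105.7482152    82.        ]
holeL [552.05983617  -3.60895106  91.5       ] [5.55225248e+02 3.55163418e-01 9.15000000e+01]
holeR [573.10913517 -80.19913164  91.5       ] [578.39343358 -76.46722928  91.5       ]Traceback (most recent call last):
  File "<stdin>", line 7, in <module>
  File "h.py", line 15, in tgt
    print("t",round(s["time"],2),"tcp",(s["tcp_pos"]*1e3).round(1),"yang",a.round(1),"F",s["contact_force"].round(1),"op",s["opening"].round(4))
                                                                                                                          ^^^^^^^^^^^^^^^^^^
AttributeError: 'float' object has no attribute 'round'
```

```bash
sed -i 's/s\["opening"\].round(4)/round(s["opening"],4)/' h.py; python3 - <<'E'
from h import *
tgt((.514,-.051),.208,101.4)
E
```

```text
t 0.1 tcp [290.5 580.8 207.1] yang 63.4 F [ 1.  -0.2  1.2] op 0.0853
shift [-4.825e+02 -4.651e+02 -1.000e-01] turn -38.0
```

Call:
step_arm --pt "60 -44 -42 0 0" --pt "60 -88 -85 0 -8" --pt "60 -132 -127 0 -16" --pt "60 -176 -170 0 -24" --pt "60 -220 -212 0 -32" --pt "60 -264 -254 0 -38" --pt "60 -308 -297 0 -38" --pt "60 -352 -339 0 -38" --pt "60 -396 -382 0 -38" --pt "60 -440 -424 0 -38" --pt "60 -482 -465 30 -38" --pt "60 -482 -465 60 -38"

```text
time: 1.6
tcp_pos: [0.5149, -0.0555, 0.1475]
tcp_rot: [-0.301, 3.125, -0.004]
contact_force: [0.3, 0.8, -0.7]
opening: 0.0602
```

```bash
python3 - <<'E'
from h import *
tgt((.514,-.051),.082,101.4)
for n in("wrist","scene"): cv2.imwrite(f"pics/{n}1.png",robot.snapshot(n))
E
```

```text
t 1.6 tcp [514.9 -55.5 147.5] yang 101.0 F [ 0.3  0.8 -0.7] op 0.0602
shift [ 0.2  4.8 65.5] turn -0.4
```

View pics/wrist1.png

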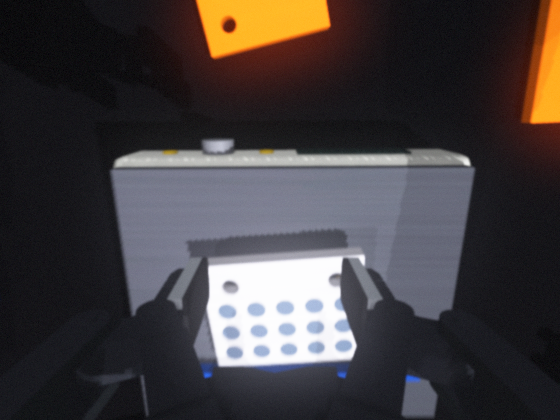

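View pics/scene1.png

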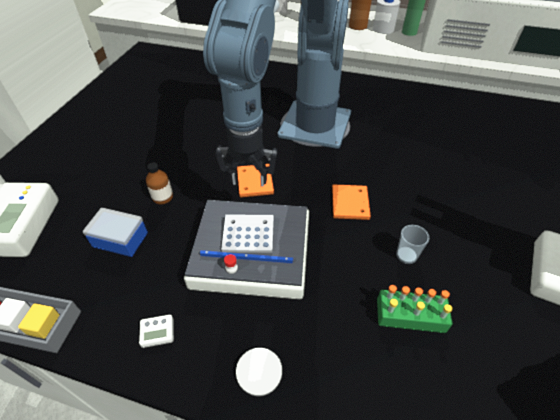

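The wrist view shows the plate's near edge ahead of the open fingers, with holes at (231,287) and (337,280), and free deck in front of it. I'll lower there and touch the deck gently.

Call:
step_arm --pt "60 0 4 30 0" --pt "60 0 4 55 -0.4" --pt "60 0 4 62 -0.4" --pt "60 0 4 66 -0.4" --pt "60 0 4 70 -0.4" --pt "60 0 4 72 -0.4" --pt "60 0 4 72 -0.4"

```text
time: 2.58
tcp_pos: [0.5132, -0.0463, 0.0761]
tcp_rot: [-0.324, 3.125, -0.0]
contact_force: [-0.0, -0.3, 0.2]
opening: 0.0598
```

Call:
step_arm --pt "60 0 0 2 0" --pt "60 0 0 4 0" --pt "60 0 0 4 0"

```text
time: 2.95
tcp_pos: [0.5129, -0.0463, 0.0717]
tcp_rot: [0.324, -3.124, -0.0]
contact_force: [-1.1, -0.2, 0.8]
opening: 0.0597
```

Call:
step_arm --pt "60 0 0 2 0" --pt "60 0 0 4 0" --pt "60 0 0 4 0"

```text
time: 3.32
tcp_pos: [0.5129, -0.0462, 0.0677]
tcp_rot: [0.324, -3.124, -0.0]
contact_force: [0.3, 0.5, -0.3]
opening: 0.0596
```

```bash
python3 - <<'E'
from h import *
tgt((.514,-.051),.082,101.4)
a=robot.snapshot("scene"); cv2.imwrite(f"pics/scene2c.png",cv2.resize(a[130:300,170:320],None,fx=3.5,fy=3.5,interpolation=2))
E
```

```text
t 3.33 tcp [512.9 -46.2  67.7] yang 101.8 F [ 0.3  0.5 -0.3] op 0.0596
shift [ -0.1  -4.9 -14.3] turn 0.4
```

View pics/scene2c.png

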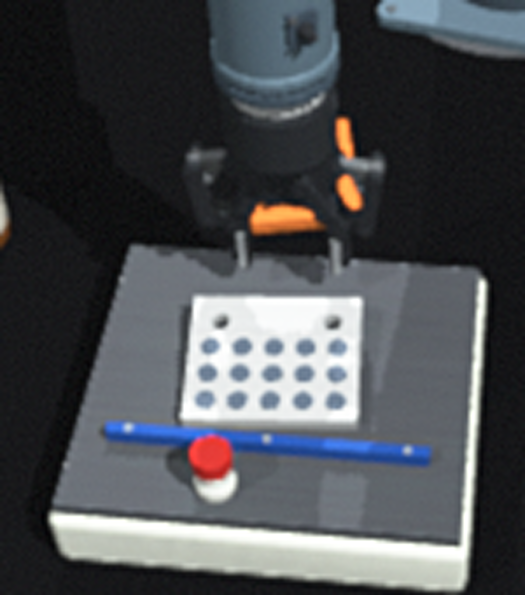

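The scene view shows both fingertips, at about (242,262) and (335,268) in the crop, over the deck and just behind the plate's near edge.

Call:
step_arm --pt "60 0 0 1 0" --pt "60 0 0 2 0" --pt "60 0 0 3 0" --pt "60 0 0 3 0"

```text
time: 3.88
tcp_pos: [0.513, -0.0463, 0.0648]
tcp_rot: [0.324, -3.125, 0.0]
contact_force: [-0.0, -0.5, 0.9]
opening: 0.0598
```

Call:
step_arm --pt "60 -5 -3 0 0" --pt "60 -10 -5 0 0" --pt "60 -14 -5 0 0" --pt "60 -17 -5 0 0" --pt "60 -20 -5 0 0" --pt "60 -22 -5 0 0" --pt "60 -24 -5 0 0" --pt "60 -24 -5 0 0"

```text
time: 4.88
tcp_pos: [0.5376, -0.0461, 0.0648]
tcp_rot: [0.324, -3.125, -0.0]
contact_force: [-1.2, 0.7, 0.9]
opening: 0.0602
```

```bash
python3 - <<'E'
from h import *
tgt((.514,-.051),.082,101.4)
a=robot.snapshot("scene"); cv2.imwrite(f"pics/scene3c.png",cv2.resize(a[180:300,180:320],None,fx=5,fy=5,interpolation=2))
a=robot.snapshot("top"); cv2.imwrite(f"pics/top3.png",a);cv2.imwrite(f"pics/top3c.png",cv2.resize(a[135:250,222:352],None,fx=5,fy=5,interpolation=2))
E
```

```text
t 4.88 tcp [537.6 -46.1  64.8] yang 101.8 F [-1.2  0.7  0.9] op 0.0602
shift [ 24.1   0.1 -17.2] turn 0.4
```

View pics/scene3c.png

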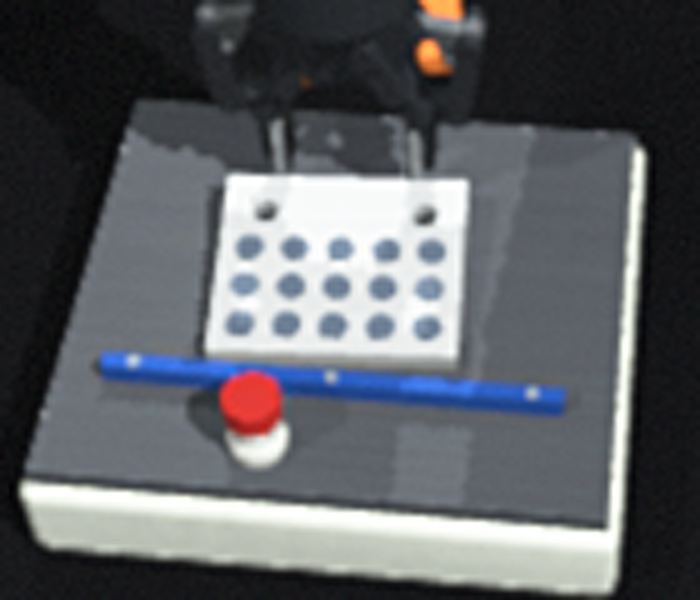

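View pics/top3c.png

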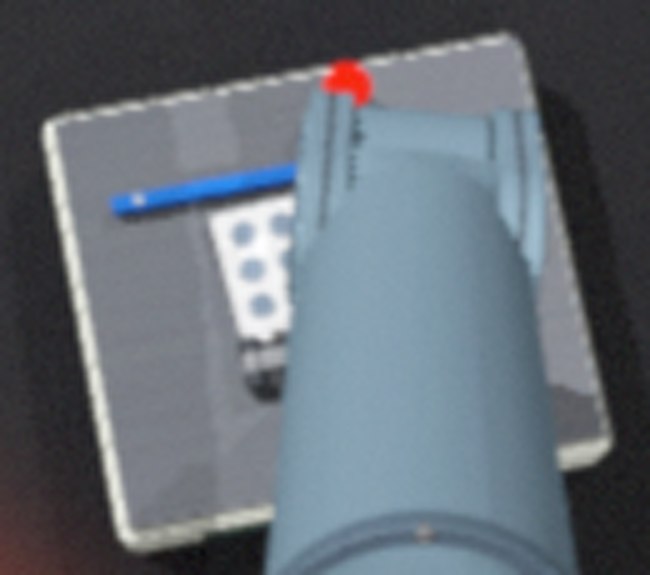

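Call:
step_arm --pt "60 -1 0 0 0" --pt "60 -2 0 0 0" --pt "60 -3 0 0 0" --pt "60 -4 0 0 0" --pt "60 -4 0 0 0"

```text
time: 5.6
tcp_pos: [0.5418, -0.0454, 0.065]
tcp_rot: [-0.324, 3.124, -0.0]
contact_force: [0.1, 0.3, -0.1]
opening: 0.0605
```

Call:
step_arm --pt "60 -1 0 0 0" --pt "60 -2 0 0 0" --pt "60 -3 0 0 0" --pt "60 -3 0 0 0"

```text
time: 6.1
tcp_pos: [0.5453, -0.0448, 0.0651]
tcp_rot: [-0.323, 3.123, -0.0]
contact_force: [0.7, -0.3, 1.1]
opening: 0.0598
```

```bash
python3 - <<'E'
from h import *
tgt((.514,-.051),.082,101.4)
a=robot.snapshot("scene"); cv2.imwrite(f"pics/scene4c.png",cv2.resize(a[180:300,180:320],None,fx=5,fy=5,interpolation=2))
E
```

```text
t 6.1 tcp [545.3 -44.8  65.1] yang 101.8 F [ 0.7 -0.3  1.1] op 0.0598
shift [ 31.8   0.4 -16.9] turn 0.4
```

View pics/scene4c.png

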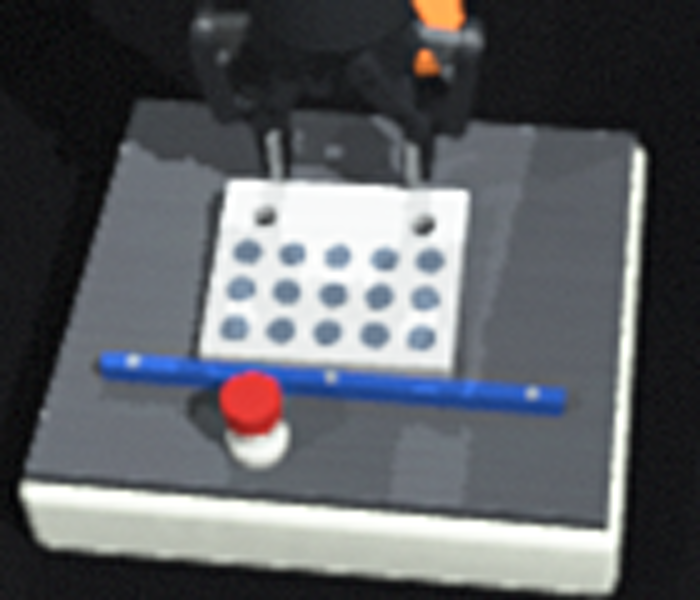

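```bash
cat >> h.py <<'E'
YAW=0.197
ex=np.array([np.cos(YAW),np.sin(YAW)]);ey=np.array([-ex[1],ex[0]])
def resid(name,L,Rr,mid,z=.0905):
    """pixel coords full image; plate-hole (top rim) minus pin, shaker axes mm, using bar mid screw as reference"""
    m=robot.camera_model(name);O=onz(m,mid,.082)[:2]*1e3-55.5*ex
    for n,p,sy in(("L",L,40),("R",Rr,-40)):
        w=onz(m,p,z)[:2]*1e3-O;print(n,"dx",round(w@ex+30,1),"dy",round(w@ey-sy,1))
def sc(x,y,oy=180):return (180+x/5,oy+y/5)
E
python3 - <<'E'
from h import *
print("start");resid("scene",sc(426,159,190),sc(265,159,190),sc(332,327,190))
print("now");resid("scene",sc(424,225),sc(264,216),sc(332,377))
print("now flat");resid("scene",sc(424,225),sc(264,216),sc(332,377),.082)
E
```

```text
start
L dx -13.5 dy -7.5
R dx -5.8 dy -7.5
now
L dx -3.2 dy -7.2
R dx -1.3 dy -7.2
now flat
L dx -10.1 dy -8.4
R dx -8.2 dy -9.2
```

Call:
step_arm --pt "60 -1 0 0 0" --pt "60 -2 0 0 0" --pt "60 -3 0 0 0"

```text
time: 6.52
tcp_pos: [0.5472, -0.0443, 0.0649]
tcp_rot: [0.324, -3.124, 0.0]
contact_force: [-1.5, 0.2, 2.4]
opening: 0.0597
```

```bash
python3 - <<'E'
from h import *
tgt((.514,-.051),.082,101.4)
a=robot.snapshot("scene"); cv2.imwrite(f"pics/scene5c.png",cv2.resize(a[180:300,180:320],None,fx=5,fy=5,interpolation=2))
E
```

```text
t 6.53 tcp [547.2 -44.3  64.9] yang 101.8 F [-1.5  0.2  2.4] op 0.0597
shift [ 33.9   0.2 -17.1] turn 0.4
```

View pics/scene5c.png

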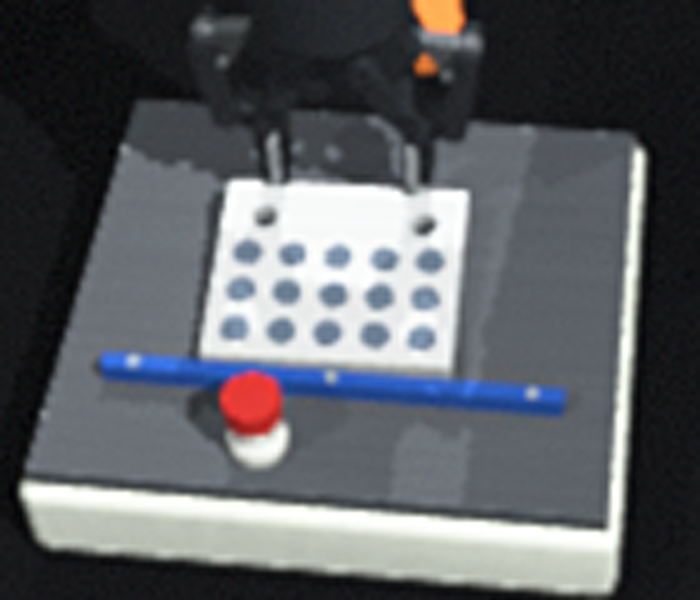

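Call:
step_arm --pt "60 -1 0 0 0" --pt "60 -2 0 0 0" --pt "60 -3 0 0 0" --pt "60 -4 0 0 0"

```text
time: 7.08
tcp_pos: [0.5514, -0.0433, 0.0649]
tcp_rot: [0.324, -3.125, 0.0]
contact_force: [-1.6, -0.1, 2.8]
opening: 0.0603
```

```bash
python3 - <<'E'
from h import *
tgt((.514,-.051),.082,101.4)
a=robot.snapshot("scene"); cv2.imwrite(f"pics/scene6c.png",cv2.resize(a[205:265,205:295],None,fx=8,fy=8,interpolation=2))
a=robot.snapshot("wrist"); cv2.imwrite(f"pics/wrist6.png",a)
E
```

```text
t 7.08 tcp [551.4 -43.3  64.9] yang 101.8 F [-1.6 -0.1  2.8] op 0.0603
shift [ 38.1   0.1 -17.1] turn 0.4
```

View pics/scene6c.png

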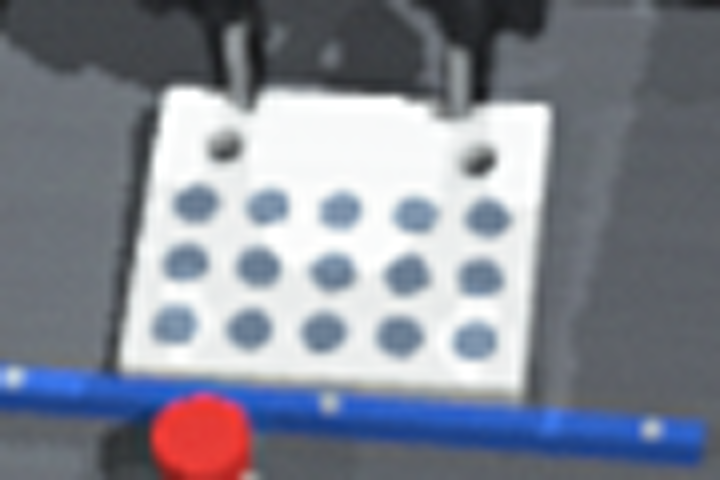

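View pics/wrist6.png

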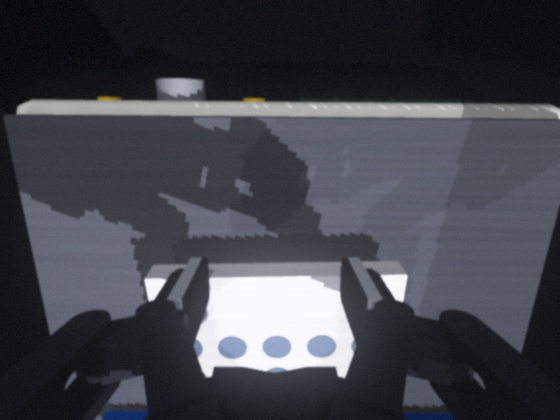

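```bash
python3 - <<'E'
from h import *
resid("scene",(264.75,224.75),(233,223.1),(205+330/8,205+402/8))
s=robot.read_state();M=R.from_rotvec(s["tcp_rot"]);W=robot.camera_model("wrist");S=robot.camera_model("scene")
print(M.inv().apply(W["position"]-s["tcp_pos"])*1e3)
for dz in(0,-9,-13,-20,-28):
  for sy in(30,-30):
    for dx in(-11,0,11):
      p=s["tcp_pos"]+M.apply(np.array([dx,sy,dz])/1e3);print(dz,sy,dx,p.round(3),"scene",proj(S,p).round(1),"wrist",proj(W,p).round(0))
E
```

```text
L dx -3.6 dy -7.0
R dx -1.3 dy -6.3
[  72.26901871   -0.62625858 -166.25998576]
0 30 -11 [ 0.556 -0.012  0.065] scene [260.9 227.7] wrist [330. 268.]
0 30 0 [ 0.545 -0.014  0.065] scene [261.5 224.3] wrist [331. 250.]
0 30 11 [ 0.535 -0.016  0.065] scene [262.  221.1] wrist [332. 231.]
0 -30 -11 [ 0.568 -0.07   0.065] scene [237.6 226.1] wrist [221. 268.]
0 -30 0 [ 0.558 -0.073  0.065] scene [238.3 222.8] wrist [220. 250.]
0 -30 11 [ 0.547 -0.075  0.065] scene [239.  219.5] wrist [219. 231.]
-9 30 -11 [ 0.556 -0.012  0.074] scene [260.8 225.4] wrist [333. 276.]
-9 30 0 [ 0.545 -0.014  0.074] scene [261.3 222.1] wrist [334. 257.]
-9 30 11 [ 0.535 -0.016  0.074] scene [261.8 218.8] wrist [335. 237.]
-9 -30 -11 [ 0.568 -0.07   0.074] scene [237.3 223.9] wrist [218. 276.]
-9 -30 0 [ 0.558 -0.073  0.074] scene [238.  220.5] wrist [217. 257.]
-9 -30 11 [ 0.547 -0.075  0.074] scene [238.7 217.3] wrist [216. 237.]
-13 30 -11 [ 0.556 -0.012  0.078] scene [260.7 224.4] wrist [334. 280.]
-13 30 0 [ 0.545 -0.014  0.078] scene [261.3 221.1] wrist [336. 260.]
-13 30 11 [ 0.535 -0.016  0.078] scene
[... 406 characters left out ...]
35 -0.016  0.085] scene [261.7 216. ] wrist [339. 245.]
-20 -30 -11 [ 0.568 -0.07   0.085] scene [237.  221.1] wrist [215. 287.]
-20 -30 0 [ 0.558 -0.073  0.085] scene [237.7 217.8] wrist [213. 267.]
-20 -30 11 [ 0.547 -0.075  0.085] scene [238.3 214.5] wrist [212. 245.]
-28 30 -11 [ 0.556 -0.012  0.093] scene [260.5 220.6] wrist [340. 296.]
-28 30 0 [ 0.545 -0.014  0.093] scene [261.  217.3] wrist [341. 274.]
-28 30 11 [ 0.535 -0.016  0.093] scene [261.5 214. ] wrist [343. 252.]
-28 -30 -11 [ 0.568 -0.07   0.093] scene [236.7 219. ] wrist [212. 296.]
-28 -30 0 [ 0.558 -0.073  0.093] scene [237.4 215.7] wrist [210. 274.]
-28 -30 11 [ 0.547 -0.075  0.093] scene [238.1 212.4] wrist [209. 252.]
```

The plate hasn't moved over the last 6 mm, with Fz about +2.8 N. The fingertip pixels (235,218) and (262,219) fit tips about 28 mm behind the TCP at this opening, so the fingers are riding on the plate's near edge. I'll lift slightly, back off, and probe lower for the deck.

Call:
step_arm --pt "60 0 0 -5 0" --pt "60 15 0 -5 0" --pt "60 30 0 -5 0" --pt "60 34 0 0 0" --pt "60 34 0 6 0" --pt "60 34 0 10 0" --pt "60 34 0 12 0" --pt "60 34 0 12 0"

```text
time: 8.18
tcp_pos: [0.5181, -0.0503, 0.0527]
tcp_rot: [0.324, -3.125, -0.0]
contact_force: [-0.7, 0.2, 0.3]
opening: 0.06
```

```bash
python3 - <<'E'
from h import *
tgt((.514,-.051),.082,101.4)
a=robot.snapshot("scene"); cv2.imwrite(f"pics/scene7c.png",cv2.resize(a[180:270,195:305],None,fx=7,fy=6.5,interpolation=2))
a=robot.snapshot("wrist"); cv2.imwrite(f"pics/wrist7.png",a)
E
```

```text
t 8.18 tcp [518.1 -50.3  52.7] yang 101.8 F [-0.7  0.2  0.3] op 0.06
shift [  4.2   0.1 -29.3] turn 0.4
```

View pics/scene7c.png

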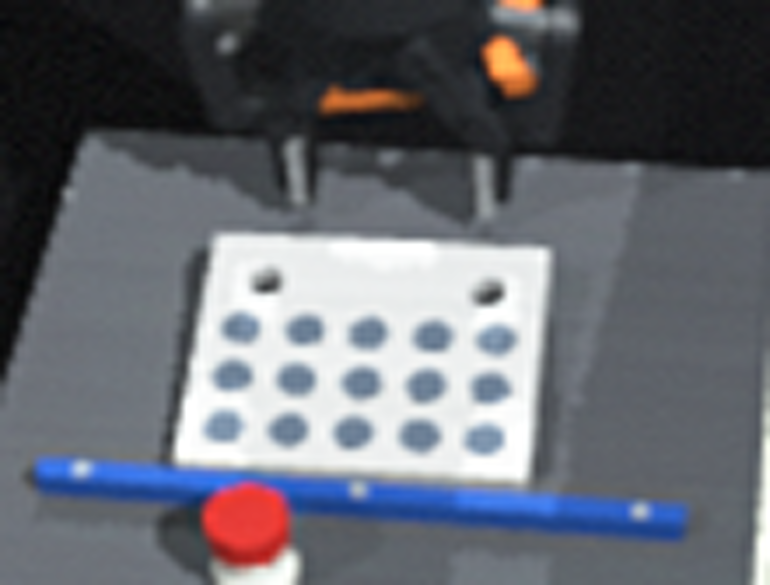

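View pics/wrist7.png

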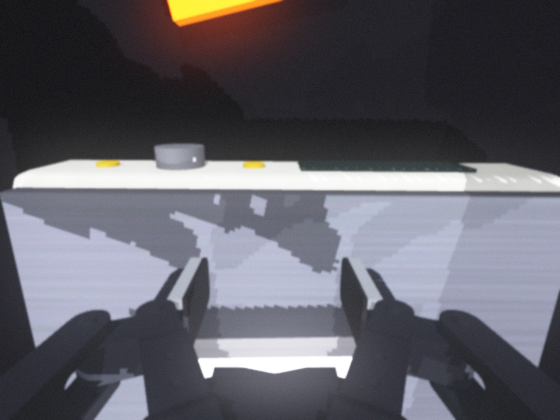

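The fingers are now clear of the plate, with tips at about (298,205) and (487,217) in the crop. I'll probe further down.

Call:
step_arm --pt "60 0 0 1 0" --pt "60 0 0 2 0" --pt "60 0 0 3 0" --pt "60 0 0 4 0" --pt "60 0 0 4 0"

```text
time: 8.9
tcp_pos: [0.5179, -0.0503, 0.0488]
tcp_rot: [0.324, -3.125, -0.0]
contact_force: [0.3, -0.2, -0.0]
opening: 0.06
```

Call:
step_arm --pt "60 0 0 1 0" --pt "60 0 0 2 0" --pt "60 0 0 3 0" --pt "60 0 0 3 0"

```text
time: 9.4
tcp_pos: [0.5179, -0.0503, 0.0458]
tcp_rot: [0.324, -3.125, 0.0]
contact_force: [0.6, -0.1, 0.3]
opening: 0.0602
```

Call:
step_arm --pt "60 -8 0 0 0" --pt "60 -14 0 0 0" --pt "60 -18 0 0 0" --pt "60 -21 0 0 0" --pt "60 -23 0 0 0" --pt "60 -25 0 0 0" --pt "60 -25 0 0 0"

```text
time: 10.28
tcp_pos: [0.5423, -0.0451, 0.0458]
tcp_rot: [0.324, -3.124, -0.0]
contact_force: [-1.8, 0.5, -1.6]
opening: 0.0605
```

```bash
python3 - <<'E'
from h import *
tgt((.514,-.051),.082,101.4)
a=robot.snapshot("scene"); cv2.imwrite(f"pics/scene8c.png",cv2.resize(a[180:270,195:305],None,fx=7,fy=6.5,interpolation=2))
E
```

```text
t 10.28 tcp [542.3 -45.1  45.8] yang 101.8 F [-1.8  0.5 -1.6] op 0.0605
shift [ 28.9   0.  -36.2] turn 0.4
```

View pics/scene8c.png

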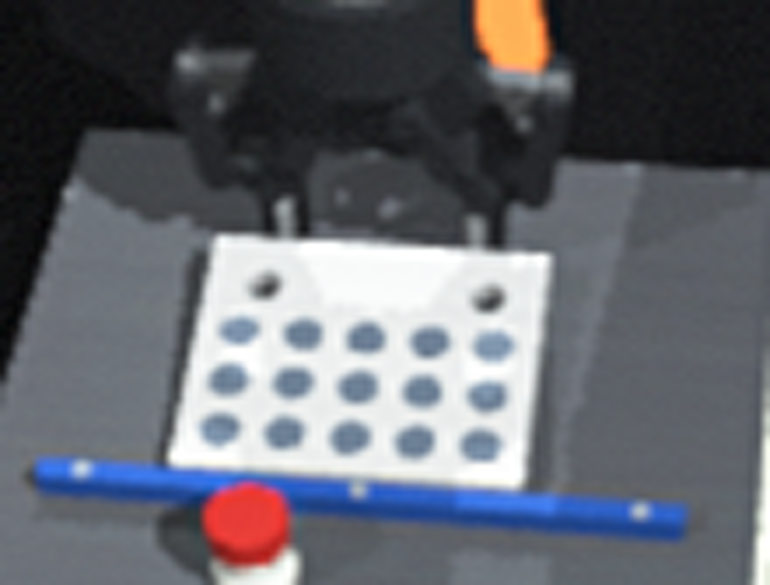

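Now the fingers end behind the plate's near edge, and the plate has moved and squared up. Holes are at (264,285) and (487,297) in the crop.

Call:
step_arm --pt "60 -1 0 0 0" --pt "60 -2 0 0 0" --pt "60 -2 0 0 0"

```text
time: 10.7
tcp_pos: [0.5445, -0.0449, 0.0459]
tcp_rot: [-0.324, 3.125, -0.0]
contact_force: [-1.6, -0.4, -1.1]
opening: 0.06
```

Call:
step_arm --pt "60 -1 0 0 0" --pt "60 -2 0 0 0" --pt "60 -2 0 0 0"

```text
time: 11.08
tcp_pos: [0.545, -0.0446, 0.0456]
tcp_rot: [0.323, -3.122, -0.0]
contact_force: [-5.4, -1.0, 0.5]
opening: 0.0599
```

```bash
python3 - <<'E'
from h import *
c=lambda x,y:(195+x/7,180+y/6.5)
print("prev");resid("scene",c(487,297),c(264,285),c(359,490))
tgt((.514,-.051),.082,101.4)
a=robot.snapshot("scene"); cv2.imwrite(f"pics/scene9c.png",cv2.resize(a[180:270,195:305],None,fx=7,fy=6.5,interpolation=2))
E
```

```text
prev
L dx -0.9 dy -7.3
R dx 0.8 dy -6.8
t 11.07 tcp [545.  -44.6  45.6] yang 101.8 F [-5.4 -1.   0.5] op 0.0599
shift [ 31.7   0.1 -36.3] turn 0.4
```

View pics/scene9c.png

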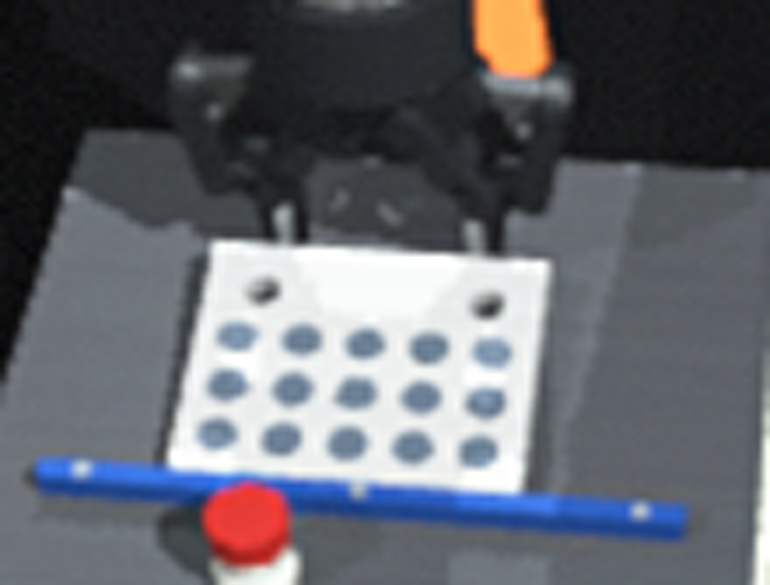

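The push stalled at 5.4 N with the plate squared against the bar; holes are at (262,290) and (486,305). About 7 mm to the left remains. I'll back off, close the fingers and go round to the right edge.

Call:
step_arm --pt "60 10 0 -2 0" --pt "60 20 0 -30 0" --pt "30 20 -20 -80 0.5" --pt "0 10 -60 -90 0.5" --pt "0 -20 -90 -90 0.5" --pt "0 -60 -92 -90 0.5" --pt "0 -60 -92 -70 0.5" --pt "0 -60 -92 -55 0.5" --pt "0 -60 -92 -45 0.5" --pt "0 -60 -92 -45 0.5"

```text
time: 12.38
tcp_pos: [0.6227, -0.1222, 0.09]
tcp_rot: [0.309, -3.124, -0.001]
contact_force: [1.0, 0.1, 0.2]
opening: 0.0002
```

```bash
python3 - <<'E'
from h import *
tgt((.514,-.051),.082,101.3)
s=robot.read_state();M=R.from_rotvec(s["tcp_rot"]);S=robot.camera_model("scene");W=robot.camera_model("wrist")
for dz in(0,-9,-18):print(proj(S,s["tcp_pos"]+M.apply([-.011,0,dz/1e3])),proj(W,s["tcp_pos"]+M.apply([.011,0,dz/1e3])))
a=robot.snapshot("scene"); cv2.imwrite(f"pics/scene10c.png",cv2.resize(a[180:270,195:305],None,fx=7,fy=6.5,interpolation=2))
cv2.imwrite("pics/wrist10.png",robot.snapshot("wrist"))
E
```

```text
t 12.38 tcp [ 622.7 -122.2   90. ] yang 101.3 F [1.  0.1 0.2] op 0.0002
shift [92.6 91.1  8.3] turn 0.0
[207.99869926 234.9273256 ] [275.71766634 230.72969723]
[207.46213851 232.63920064] [275.77953518 236.9237176 ]
[206.91771622 230.31755067] [275.84809466 243.78757335]
```

View pics/scene10c.png

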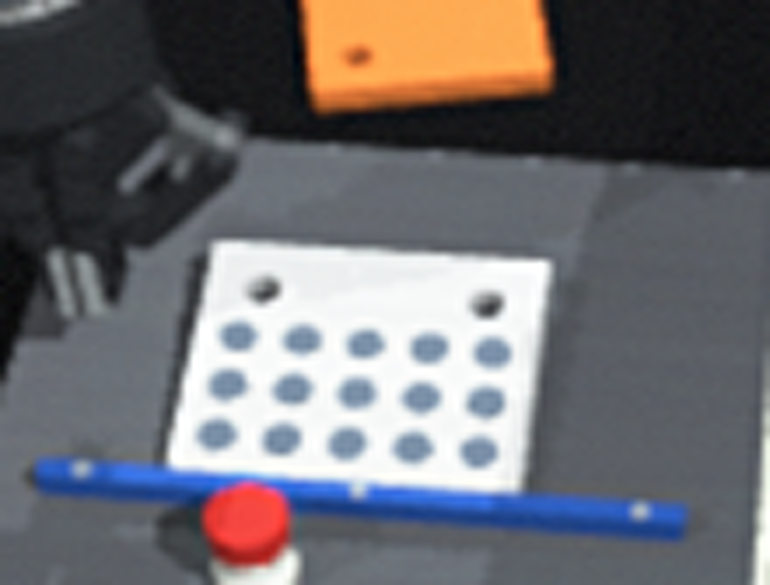

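View pics/wrist10.png

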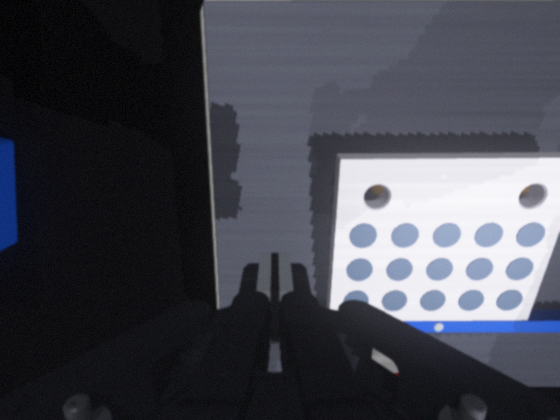

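In the wrist view the closed fingertips at (250–300,265) are right of the plate, and brass shows inside both holes at (376,194) and (531,195). The tip pixel (207,228) again implies the tips are about 25 mm above the TCP, so I'll lower in stages.

Call:
step_arm --pt "0 0 0 15 0" --pt "0 0 0 25 0" --pt "0 0 0 28 0" --pt "0 0 0 31 0" --pt "0 0 0 34 0" --pt "0 0 0 34 0"

```text
time: 13.22
tcp_pos: [0.624, -0.1221, 0.0568]
tcp_rot: [0.31, -3.126, -0.0]
contact_force: [0.3, 0.2, 0.8]
opening: 0.0001
```

Call:
step_arm --pt "0 0 0 2 0" --pt "0 0 0 4 0" --pt "0 0 0 6 0" --pt "0 0 0 6 0"

```text
time: 13.72
tcp_pos: [0.6238, -0.1221, 0.0507]
tcp_rot: [0.31, -3.126, -0.0]
contact_force: [0.5, 0.1, 0.3]
opening: 0.0002
```

```bash
python3 - <<'E'
from h import *
tgt((.514,-.051),.082,101.3)
a=robot.snapshot("scene"); cv2.imwrite(f"pics/scene11c.png",cv2.resize(a[180:270,195:305],None,fx=7,fy=6.5,interpolation=2))
cv2.imwrite("pics/wrist11.png",robot.snapshot("wrist"))
E
```

```text
t 13.72 tcp [ 623.8 -122.1   50.7] yang 101.3 F [0.5 0.1 0.3] op 0.0002
shift [ 93.7  91.3 -31.3] turn 0.0
```

View pics/scene11c.png

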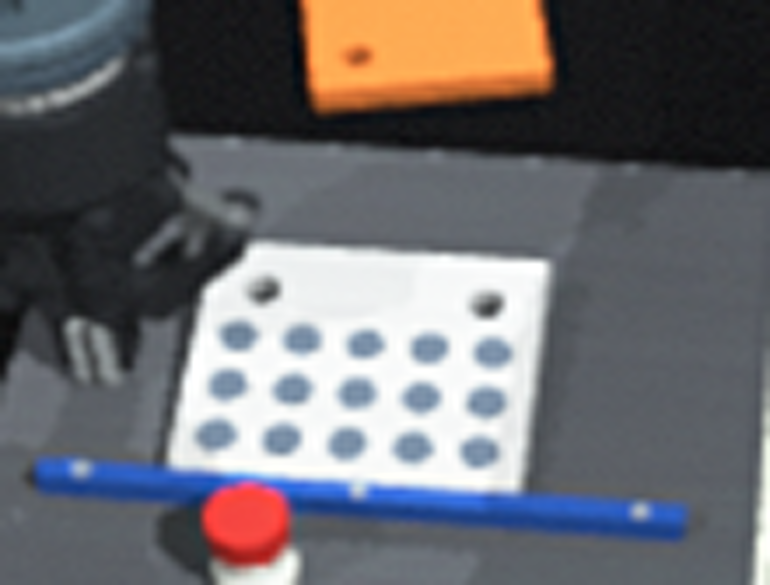

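View pics/wrist11.png

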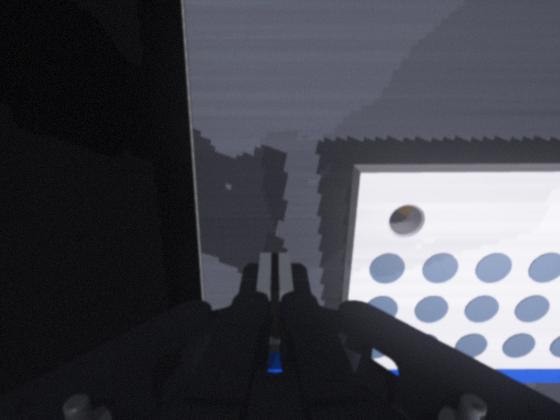

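Call:
step_arm --pt "0 0 0 1 0" --pt "0 0 0 2 0" --pt "0 0 0 3 0" --pt "0 0 0 3 0"

```text
time: 14.32
tcp_pos: [0.6239, -0.1221, 0.0478]
tcp_rot: [0.31, -3.126, -0.0]
contact_force: [0.2, 0.1, 0.5]
opening: 0.0002
```

Call:
step_arm --pt "0 0 0 1 0" --pt "0 0 0 2 0" --pt "0 0 0 2 0"

```text
time: 14.7
tcp_pos: [0.624, -0.1222, 0.0468]
tcp_rot: [-0.31, 3.126, 0.0]
contact_force: [-2.8, 1.2, 6.7]
opening: 0.0001
```

The deck is touched at TCP z about 47 mm, 6.7 N. I'll raise 3.5 mm and push left.

Call:
step_arm --pt "0 0 0 -3.5 0" --pt "0 0 6 -3.5 0" --pt "0 0 11 -3.5 0" --pt "0 0 14 -3.5 0" --pt "0 0 16 -3.5 0" --pt "0 0 18 -3.5 0" --pt "0 0 18 -3.5 0"

```text
time: 15.58
tcp_pos: [0.6205, -0.1044, 0.0494]
tcp_rot: [-0.31, 3.126, 0.0]
contact_force: [0.0, 0.1, 0.1]
opening: -0.0001
```

```bash
python3 - <<'E'
from h import *
tgt((.514,-.051),.082,101.3)
a=robot.snapshot("scene"); cv2.imwrite(f"pics/scene12c.png",cv2.resize(a[180:270,195:305],None,fx=7,fy=6.5,interpolation=2))
E
```

```text
t 15.57 tcp [ 620.5 -104.4   49.4] yang 101.3 F [0.  0.1 0.1] op -0.0001
shift [ 93.9  73.2 -32.6] turn 0.0
```

View pics/scene12c.png

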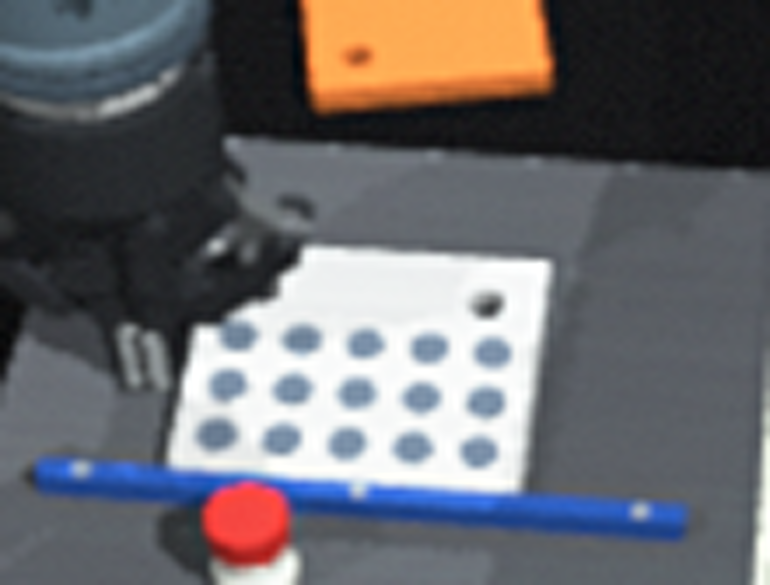

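There is still a gap of about 6 mm between the tip at (165,385) and the plate edge at (182,385).

Call:
step_arm --pt "0 0 3 0 0" --pt "0 0 5 0 0" --pt "0 0 6 0 0" --pt "0 0 7 0 0" --pt "0 0 8 0 0" --pt "0 0 9 0 0" --pt "0 0 9 0 0"

```text
time: 16.5
tcp_pos: [0.6188, -0.0959, 0.0495]
tcp_rot: [-0.31, 3.126, -0.001]
contact_force: [0.4, -2.5, -0.7]
opening: 0.0
```

```bash
python3 - <<'E'
from h import *
tgt((.514,-.051),.082,101.3)
a=robot.snapshot("scene"); cv2.imwrite(f"pics/scene13c.png",cv2.resize(a[180:270,195:305],None,fx=7,fy=6.5,interpolation=2))
E
```

```text
t 16.5 tcp [618.8 -95.9  49.5] yang 101.3 F [ 0.4 -2.5 -0.7] op 0.0
shift [ 93.9  64.6 -32.5] turn 0.0
```

View pics/scene13c.png

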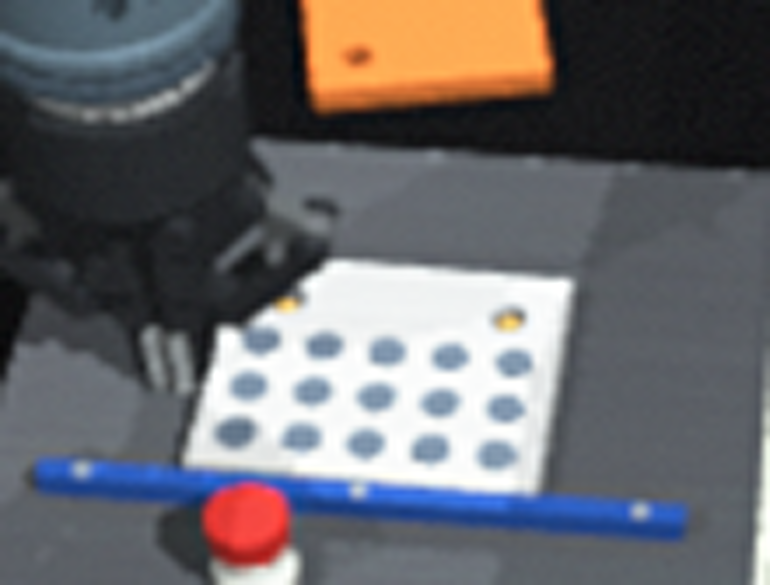

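Brass now shows in both holes at (288,303) and (510,320), so the plate seems to have dropped. I'll retreat and verify.

Call:
step_arm --pt "0 0 -5 0 0" --pt "0 0 -14 0 0" --pt "0 0 -18 -30 0" --pt "0 0 -18 -80 0" --pt "0 0 -18 -130 0" --pt "0 40 -18 -180 0" --pt "0 90 -10 -210 0" --pt "0 140 0 -220 0" --pt "0 170 0 -220 0" --pt "0 170 0 -220 0"

```text
time: 17.8
tcp_pos: [0.4502, -0.13, 0.2699]
tcp_rot: [-0.307, 3.126, 0.001]
contact_force: [0.2, -1.0, -0.4]
opening: 0.0004
```

```bash
python3 - <<'E'
from h import *
tgt((.514,-.051),.082,101.3)
a=robot.snapshot("scene"); cv2.imwrite("pics/scene14.png",a);cv2.imwrite(f"pics/scene14c.png",cv2.resize(a[180:270,195:305],None,fx=7,fy=6.5,interpolation=2))
a=robot.snapshot("top"); cv2.imwrite("pics/top14.png",a)
cv2.imwrite("pics/wrist14.png",robot.snapshot("wrist"))
E
```

```text
t 17.8 tcp [ 450.2 -130.   269.9] yang 101.2 F [ 0.2 -1.  -0.4] op 0.0004
shift [-77.9  65.  187.9] turn -0.1
```

View pics/scene14c.png

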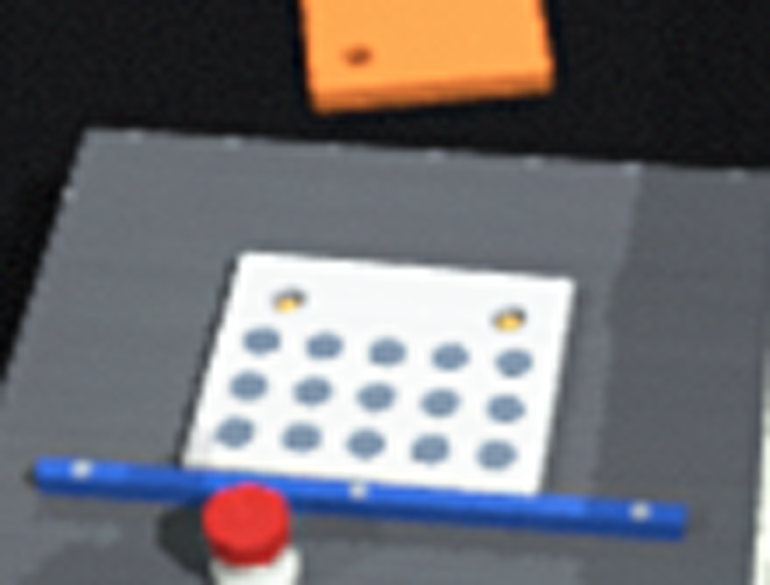

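View pics/top14.png

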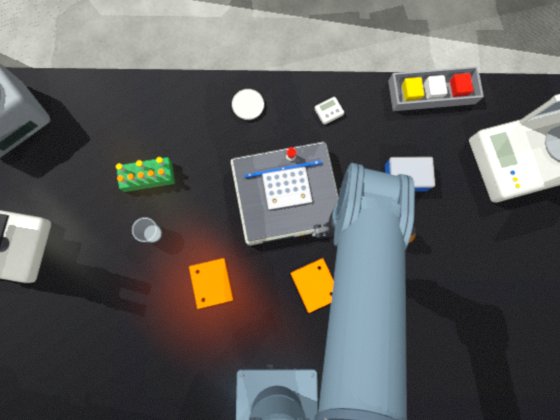

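View pics/wrist14.png

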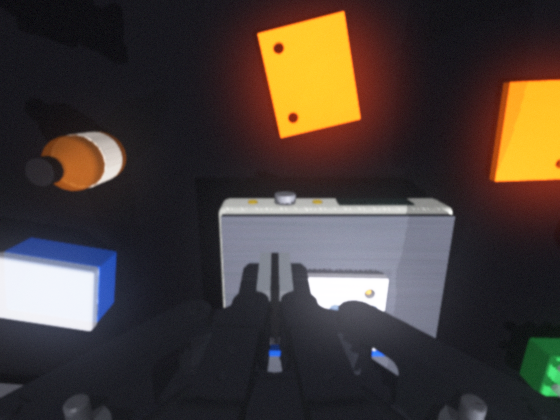

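Both holes show brass pins, and the plate's shadow gap on the near side is gone. Next I'll check the numbers in both views.

```bash
python3 - <<'E'
from h import *
c=lambda x,y:(195+x/7,180+y/6.5)
resid("scene",c(509,319),c(289,299),c(359,490),.082)
a=cv2.imread('pics/top14.png');cv2.imwrite('pics/top14c.png',cv2.resize(a[150:220,240:330],None,fx=8,fy=8,interpolation=2))
b=cv2.imread('pics/top0.png')
for n,(x0,y0,x1,y1) in dict(rack=(105,145,185,200),beaker=(125,210,170,250),jar=(280,143,303,162),box=(412,150,440,190)).items():
    print(n,cv2.absdiff(a[y0:y1,x0:x1],b[y0:y1,x0:x1]).mean())
E
```

```text
L dx 2.2 dy 0.7
R dx -0.0 dy 1.3
rack 2.9133333333333336
beaker 1.7625925925925925
jar 6.883295194508009
box 2.6601190476190477
```

View pics/top14c.png

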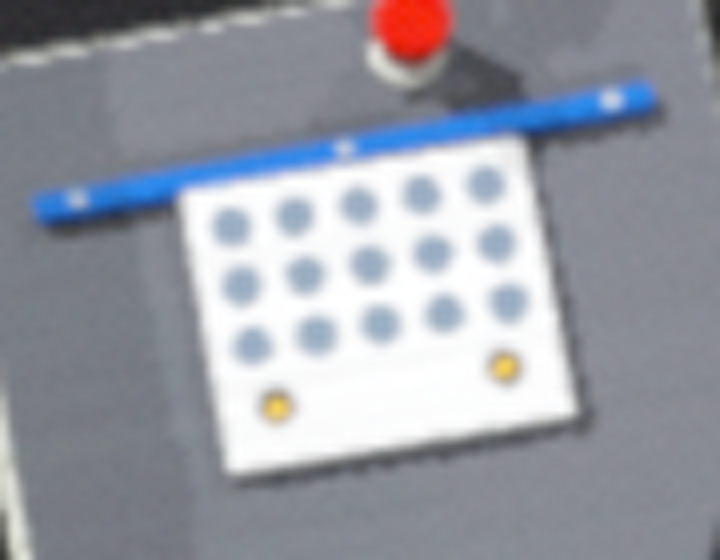

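```bash
python3 - <<'E'
from h import *
c=lambda x,y:(240+x/8,150+y/8)
print("top");resid("top",c(277,406),c(505,368),c(345,148),.082)
print("vel",abs(robot.read_state()["joint_vel"]).max())
robot.close_job()
E
```

```text
top
L dx -0.1 dy 1.0
R dx -2.0 dy 1.2
vel 0.014714686709321752
the job is handed in; nothing more can be done
```

The plate is seated on both pins, and I handed the job in after about 18 s of robot time. No verdict was reported.

**What I did:** I pushed the plate's near edge with two spread fingertips until it stalled squarely against the blue bar at about 5 N. I then went round to its right edge with closed fingers and pushed it about 7 mm left along the bar, where it dropped onto the pins. The arm ended clear, about 20 cm above the deck.

**Last checks:**
- **Pins in holes:** The top view shows a brass pin centred in each hole, and the scene view shows brass in both.
- **Hole offsets:** Measured from the bar's middle screw, with the plate taken as flat, each hole is about 0 to 2.2 mm from its pin in x and 0.7 to 1.3 mm in y. The two views differ by about 2 mm in x, roughly the calibration error. The pins centred in the holes are better evidence than these numbers.
- **Plate flat:** I only judged this from the pins in the holes and the loss of the shadow gap at the near edge. I did not measure its height or tilt.
- **Bystanders:** Top-view comparison with the start shows the rack, beaker and box unchanged. The jar area changed a little more (mean difference 6.9 against 1.8–2.9). Its cap looks to be in the same place, and the changed shadows are the likely cause. The bottle was mostly hidden by the arm in the last top view and I did not measure its position. It was upright in the last wrist view, and I touched nothing near it.

**What went wrong:** The fingertips sit about 23–28 mm behind the reported tool point. On the first push they rode up onto the plate's near edge, pressing about 3 N. I noticed that the plate had stopped moving, backed off and repeated the push lower down.

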